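Load the electric steamer with corn and start it

TASK

Get the corn steaming: stand the steam tray squarely in the steamer's base, put every piece of corn on the tray, and cover it with the lid so that the lid sits flat on the rim, inside the grey lip. Set the dial to the two-dot mark, and once the steamer is loaded, covered and set, press the green start button fully down and let it come back up. Leave the other kitchen things where they are.

Things in the scene. Friction and masses are not known exactly. Their poses are not given: they have to be found in the camera images.
- steamer: Electric steamer base, fixed: white round body 190 mm across, open at the top, with a control panel on its front (-x side), 180 mm wide, reaching out to 205 mm from the body's centre; the panel's level top is 55 mm above the counter. Origin: centre of the round body at counter height; z up, x from the panel towards the back.
- steamer_pocket (a point): Centre of the flat floor of the steamer's round pocket, 45 mm above the counter. The pocket is 156 mm across and 40 mm deep to the flat rim.
- steamer_rim (a point): Centre of the pocket's mouth at the height of the flat rim, 85 mm above the counter. A grey lip on the rim's outer edge rises 7 mm above it and is 182 mm across inside.
- dial (a joint): Angle of the time dial on the panel's top, 0 to 2.1 rad, growing clockwise seen from above; stays where left. Marks round it, dots in rows pointing outward: white dot (off) = 0, one red = 0.7, two red = 1.4, three red = 2.1. Its white pointer line, on one end of the grip bar, points at 0.9 - joint rad from the steamer's x axis, counter-clockwise positive.
- dial_grip (a point): On the dial's axis at the height to grip: 37 mm above the panel, 7 mm below the top of the black grip bar, 23 mm above the top of the knob's disc (44 mm across). The bar is 14 mm wide and 42 mm long and lies along the pointer. At (-155, 45) mm in the steamer's frame.
- start (a joint): Travel of the green start button on the panel's top: 0 up, 0.006 m fully down; pressed downward. A spring pushes it back up; fully down takes 5 N.
- start_top (a point): Centre of the start button's top face, which moves with it: green cap 28 mm across, 22 mm above the panel when up, in a black collar 44 mm across. At (-155, -50) mm in the steamer's frame.
- tray: Steam tray: perforated metal disc 144 mm across on three feet; the disc's top is 15 mm above the feet. A thin central stem carries a flat black grip, 36 mm along x by 14 mm along y, from 53 to 77 mm above the underside. 0.22 kg. Origin: centre of the underside (bottom of the feet), z up. It goes in the steamer's pocket, 6 mm to spare all round.
- lid: Clear domed lid with a grey edge band, 172 mm across below, 62 mm high, hollow (58 mm of room inside), with a black handle bar 48 mm along x by 18 mm along y, from 71 to 93 mm above the underside. 0.2 kg. Origin: centre of the underside, z up. In place it rests on the rim inside the lip, 5 mm to spare all round, clear of tray and corn.
- board: Wooden cutting board, fixed, 200 x 190 mm and 15 mm thick. Origin: centre of the underside.
- corn1: Cut piece of corn cob, yellow, near-round, 42 mm across and 50 mm long, rigid, 0.07 kg; starts standing on its cut end on the board. Origin: its centre (mid-length, on the axis); z along its length. Between two and four pieces are there; the others are absent.
- corn2: Cut piece of corn cob, yellow, near-round, 42 mm across and 50 mm long, rigid, 0.07 kg; starts standing on its cut end on the board. Origin: its centre (mid-length, on the axis); z along its length. Between two and four pieces are there; the others are absent.
- corn3: Cut piece of corn cob, yellow, near-round, 42 mm across and 50 mm long, rigid, 0.07 kg; starts standing on its cut end on the board. Origin: its centre (mid-length, on the axis); z along its length. Between two and four pieces are there; the others are absent.
- corn4: Cut piece of corn cob, yellow, near-round, 42 mm across and 50 mm long, rigid, 0.07 kg; starts standing on its cut end on the board. Origin: its centre (mid-length, on the axis); z along its length. Between two and four pieces are there; the others are absent.
- tongs: Stainless kitchen tongs lying flat, 220 mm long. A bystander: leave it alone.
- brush: Silicone brush with a red handle, 200 mm long, lying flat. A bystander: leave it alone.
- bowl: Small terracotta bowl, 110 mm across, 50 mm high. A bystander: leave it alone.
- jar_a: Spice jar with a red cap, 44 mm across, 90 mm high. A bystander: leave it alone.
- jar_b: Spice jar with a green cap, 44 mm across, 90 mm high. A bystander: leave it alone.

How it is judged:
By the outcome, as a careful person would: the job done as asked, in the order asked, and still so for the second after the job is handed in, with the robot touching nothing.
Of corn1, corn2, corn3, corn4 only 2 to 4 are there at a start; the rules pass over those that are not, and their reading is None.
At some moment in a run one of corn1, corn2, corn3, corn4, lid may be knocked a few centimetres aside while the robot is not near it.
It also fails if it takes over 200 s, if anything falls off the work surface, if the arm or the gripper's body presses on something with over 40 N, if the wrist force passes 120 N, or if a joint passes its speed limit or range.

ROBOT

A 7-joint arm with a two-finger parallel gripper is mounted at the origin on the work surface. World frame = base frame: x ahead of the robot, y to its left, z up, the work surface at z = 0. Lengths are in m, angles in degrees, forces in N, time in s.
With the tool pointing down it reaches from about 0.35 to 0.775 m from the base axis. Payload 3.1 kg.
Tool frame: the origin (TCP) lies on the centre line of the jaws, within the pads' length; the fingertips stand 17 mm ahead of it and the grasp point (between the pads) lies 2 mm behind it (robot.tip_reach is the distance from the TCP to the fingertips, in m); z points along the fingers, y is the line along which they close (so a half turn about z gives the same grasp; the last joint's range is limited). The gripper opens to 85 mm and grips with 20 to 120 N. Pads are 22 mm wide; open, the fingers measure 114 mm over their backs; the gripper's body (76 mm by 85 mm) begins 54 mm behind the grasp point. The pads swing forward as they close: fully open they stand 13 mm farther back than shut.
Start: joints at [-68.738, 17.813, 0.802, 86.603, -0.252, 75.585, -1.558], TCP at [0.221, 0.504, 0.248] pointing down, gripper open.
Joint ranges: [-154.91, 154.91], [-16.99, 109.72], [-72.82, 74.43], [7.12, 147.25], [-82.49, 262.49], [11.32, 116.49], [-174.64, 174.64]. Speed limits (degrees/s): [159.86, 159.86, 180, 180, 180, 180, 180].

INTERFACE

Orientations are given as [roll, pitch, yaw] about the fixed x, y, z axes, in that order (R = Rz(yaw) Ry(pitch) Rx(roll)).
In Python, from station import robot, fingers, vision, workorder, recognise gives the robot as it stands. Calls block until the motion is done:
- robot.move_to(position, orientation): joint-space move of the TCP to a pose.
- robot.line_to(position, orientation=None, velocity=0.15, f_stop=None): straight line of the TCP; orientation=None keeps the orientation; velocity is the mean speed in m/s. With f_stop (N) it stops when the force on the tool has changed by that much, and returns True; else False.
- robot.move_j(angles): joint-space move.
- fingers.gripper_to(opening, force=None): opening from 0.0 (shut) to 1.0 (fully open); force is the grip in N (None keeps the last); returns when the fingers have stopped.
- robot.pause(seconds).
- robot.inverse_kinematics(position, orientation): joint angles nearest the present ones, or None.
- vision.grab_frame(name): name is "scene" or "top" or "wrist"; returns the picture (420x560x3 uint8, red, green, blue); there is no depth.
- vision.calibration(name): a dict with "mtx" (3x3 intrinsics, pixels), "extrinsics" (4x4, takes a point from world to camera coordinates); the wrist camera has in their place "T_tool_cam" (4x4, takes a point from camera to tool coordinates, whose origin is the TCP and whose axes are the flange's). Camera axes: x right, y up, looking along -z (the intrinsics and any distortion apply to the point x, -y, -z); pixel columns grow to the right and rows downward; lengths in m; the calibration is good to about 2 mm. A picture is of the moment at which its call begins: read the wrist's pose just before it. calibration takes no time and is no camera call.
A pose or a line that the arm cannot do raises robot.PlanningError and nothing moves.
- workorder.close_job(): hands the job in; it is judged then, once.
Trained networks look in the newest picture that a camera, given by its name, has taken for a name from the list of things; names that differ only in an ending like _2 or _b are one class to them, and where a whole thing is asked for, a point or a joint stands for the part that bears it (a point fixed in the world has none). Each returns a list of dicts, best first, with "p" (0 to 1); they miss things now and then, are a little off and sometimes report something else, mostly with a low value. They report only what shows in the picture. A call takes as long as a camera call.
- recognise(label, camera): "rect" ([centre column, centre row, width, height] in pixels, round what is visible of it).
Readings, each from a call of its own:
- robot.current_time_s(): time.
- robot.current_joint_positions(): joint angles.
- robot.current_dq(): joint speeds.
- robot.current_joint_torque(): joint torques, N m.
- robot.current_tool_pos(): TCP position.
- robot.current_eef_rot(): TCP orientation.
- robot.current_contact_force(): force on the tool from outside, world axes, zero at the start.
- robot.current_torque(): the same for the moment, N m.
- robot.current_finger_gap(): opening from 0.0 (shut) to 1.0 (fully open).
- robot.current_gripper_force(): force on a finger pad.
Only numpy, scipy, OpenCV 4.12 (cv2) and the standard library are available. Lean on these libraries where they do the work, as an engineer would, in place of code of your own. Each camera call takes 0.05 s, during which the arm holds its last target. There are 200 camera calls.

## Working session

There is one attempt and no reset: what is moved stays moved. The work goes in short steps, each a Python script; the robot and the scene stay as the last script left them, time stands still between calls to the robot, and variables do not carry over. Pictures are saved under pics/ and viewed, at most 14 in all, crops included, and the job is handed in when it is done.

```bash
ls; mkdir -p pics; python3 - <<'E'
from station import robot, fingers, vision, workorder, recognise
import cv2
for n in ("top","scene"):
    im=vision.grab_frame(n); cv2.imwrite(f"pics/{n}0.png",im[:,:,::-1])
    c=vision.calibration(n); print(n,{k:(v.round(4).tolist() if hasattr(v,'round') else v) for k,v in c.items()})
    for l in ("steamer","dial","start","tray","lid","board","corn1"):
        print(l,[(round(d['p'],2),[round(float(x)) for x in d['rect']]) for d in recognise(l,n)])
c=vision.calibration("wrist");print(c); print(robot.current_time_s(),robot.tip_reach)
E
```

```text
pics
top {'mtx': [[450.1866, 0.0, 278.5138], [0.0, 450.1866, 210.2015], [0.0, 0.0, 1.0]], 'extrinsics': [[0.0102, -0.9999, 0.0112, -0.0013], [0.9983, 0.0108, 0.0566, -0.586], [-0.0568, 0.0106, 0.9983, -1.3597], [0.0, 0.0, 0.0, 1.0]]}
steamer [(0.63, [435, 204, 22, 11]), (0.59, [272, 211, 63, 110])]
dial [(0.66, [255, 247, 18, 13])]
start [(0.55, [288, 248, 11, 5])]
tray [(0.65, [377, 192, 54, 48])]
lid [(0.68, [389, 266, 55, 54])]
board [(0.67, [182, 253, 67, 72])]
corn1 [(0.7, [196, 238, 11, 14]), (0.69, [161, 264, 16, 12]), (0.48, [193, 269, 16, 14])]
scene {'mtx': [[479.9379, 0.0, 272.6503], [0.0, 479.9379, 210.6033], [0.0, 0.0, 1.0]], 'extrinsics': [[-0.6498, 0.76, -0.0082, 0.3549], [-0.5314, -0.4466, 0.7199, 0.232], [0.5435, 0.4722, 0.6941, -1.7328], [0.0, 0.0, 0.0, 1.0]]}
steamer [(0.71, [279, 231, 104, 84])]
dial [(0.64, [308, 211, 14, 19]), (0.33, [276, 231, 110, 87])]
start [(0.5, [286, 197, 10, 11])]
tray [(0.61, [182, 199, 43, 35]), (0.6, [310, 209, 19, 20])]
lid []
board [(0.75, [380, 265, 96, 76])]
corn1 [(0.85, [403, 256, 15, 24]), (0.74, [378, 239, 14, 19]), (0.57, [353, 257, 16, 23]), (0.18, [278, 230, 101, 83])]
{'mtx': array([[301.41583619,   0.        , 281.96298547],
       [  0.        , 301.41583619, 210.48400604],
       [  0.        ,   0.        ,   1.        ]]), 'T_tool_cam': array([[-3.78925376e-04,  9.58320539e-01,  2.85694943e-01,
         7.16946677e-02],
       [ 9.99999703e-01,  1.71417265e-04,  7.51334887e-04,
        -1.41273345e-03],
       [ 6.71046608e-04,  2.85695143e-01, -9.58320320e-01,
        -1.25554132e-01],
       [ 0.00000000e+00,  0.00000000e+00,  0.00000000e+00,
         1.00000000e+00]])}
0.8 0.017
```

```bash
python3 - <<'E'
import cv2,numpy as np
a=cv2.imread("pics/top0.png")[120:330,100:480]; cv2.imwrite("pics/topc.png",cv2.resize(a,(760,420),interpolation=cv2.INTER_CUBIC))
a=cv2.imread("pics/scene0.png")[130:340,120:480]; cv2.imwrite("pics/scenec.png",cv2.resize(a,(792,462),interpolation=cv2.INTER_CUBIC))
E
```

```text
(no output)
```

View pics/topc.png

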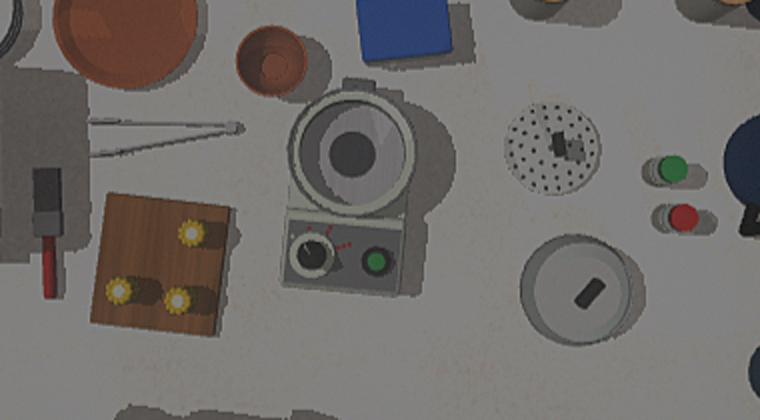

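View pics/scenec.png

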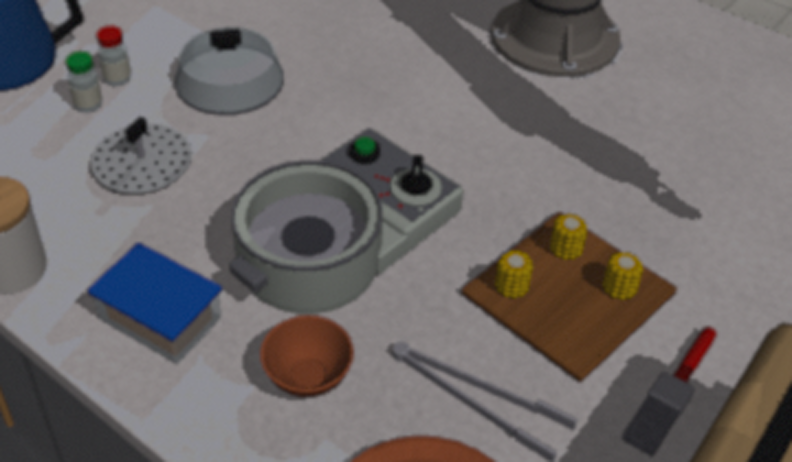

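```bash
cat > h.py <<'E'
from station import robot, fingers, vision, workorder, recognise
import cv2, numpy as np
from scipy.spatial.transform import Rotation as R
def Tcam(name):  # camera->world
    c=vision.calibration(name)
    if name!="wrist": return c["mtx"],np.linalg.inv(c["extrinsics"])
    T=np.eye(4); T[:3,:3]=R.from_euler('xyz',robot.current_eef_rot(),degrees=True).as_matrix(); T[:3,3]=robot.current_tool_pos()
    return c["mtx"],T@c["T_tool_cam"]
def grab(name):
    m=Tcam(name); return vision.grab_frame(name),m
def ray(m,uv,z):
    K,T=m; uv=np.atleast_2d(uv).astype(float)
    d=np.c_[(uv[:,0]-K[0,2])/K[0,0],-(uv[:,1]-K[1,2])/K[1,1],-np.ones(len(uv))]@T[:3,:3].T
    return T[:3,3]+d*((z-T[2,3])/d[:,2])[:,None]
def proj(m,P):
    K,T=m; p=(np.atleast_2d(P)-T[:3,3])@T[:3,:3]
    return np.c_[K[0,0]*p[:,0]/-p[:,2]+K[0,2],K[1,1]*p[:,1]/p[:,2]+K[1,2]]
def ortho(im,m,c,z,half=0.15,s=0.5e-3):
    """rectified view of plane z about c: rows down = -x, cols right = -y"""
    n=int(2*half/s); g=(np.arange(n)-n/2)*s
    X,Y=np.meshgrid(c[0]-g,c[1]-g,indexing='ij')
    uv=proj(m,np.c_[X.ravel(),Y.ravel(),np.full(X.size,z)]).reshape(n,n,2).astype(np.float32)
    return cv2.remap(im,uv[...,0],uv[...,1],cv2.INTER_LINEAR)
def save(n,im): cv2.imwrite(f"pics/{n}.png",im[:,:,::-1])
def down(yaw): return [180,0,yaw]
E
python3 - <<'E'
from h import *
print(robot.current_eef_rot(),robot.current_tool_pos())
m=Tcam("top")
for n,uv,z in [("steamer",(276,195.5),.085),("dial",(256,247),.1),("start",(288,250.5),.077),("tray",(376.5,194),.015),("traygrip",(380,192),.077),("lid",(387,266),.03),("lidh",(395,266.5),.09),("c1",(159,265.5),.065),("c2",(188.5,270),.065),("c3",(195.5,236.5),.065)]:
    p=ray(m,uv,z)[0]; print(n,p.round(3),np.hypot(*p[:2]).round(3))
for p in ([.6,0],[.55,-.3],[.4,-.34],[.5,.25]):
  for yaw in (0,90,180,-90):
    q=robot.inverse_kinematics([*p,.3],down(yaw)); print(p,yaw,None if q is None else np.round(q))
E
```

```text
[1.79994929e+02 1.63869028e-04 1.56353284e+02] [0.22062315 0.50383215 0.24833619]
steamer [0.625 0.013 0.085] 0.625
dial [0.475 0.069 0.1  ] 0.48
start [ 0.465 -0.023  0.077] 0.466
tray [ 0.639 -0.296  0.015] 0.704
traygrip [ 0.639 -0.292  0.077] 0.703
lid [ 0.42  -0.324  0.03 ] 0.531
lidh [ 0.423 -0.332  0.09 ] 0.538
c1 [0.418 0.353 0.065] 0.547
c2 [0.405 0.266 0.065] 0.485
c3 [0.503 0.248 0.065] 0.561
[0.6, 0] 0 [-29.  27.  43.  74. -18.  87. -78.]
[0.6, 0] 90 [-28.  26.  42.  74. -17.  86.  12.]
[0.6, 0] 180 [-21.  24.  30.  73. -12.  85.  98.]
[0.6, 0] -90 [ -39.   33.   64.   74.  -30.   90. -159.]
[0.55, -0.3] 0 [ -3.  33.  53.  69. -26.  90. -45.]
[0.55, -0.3] 90 [ -6.  36.  62.  69. -31.  92.  49.]
[0.55, -0.3] 180 [ -3.  33.  52.  69. -25.  90. 135.]
[0.55, -0.3] -90 [  -7.   37.   64.   69.  -33.   93. -130.]
[0.4, -0.34] 0 [ 19.  14.  24.  86.  -6.  82. -46.]
[0.4, -0.34] 90 [-11.  24.  70.  87. -23.  85.  60.]
[0.4, -0.34] 180 [-11.  24.  71.  87. -23.  85. 150.]
[0.4, -0.34] -90 [  -8.   22.   65.   87.  -20.   84. -123.]
[0.5, 0.25] 0 [ -53.   19.   34.   81.  -11.   83. -109.]
[0.5, 0.25] 90 [-45.  18.  23.  80.  -7.  83. -22.]
[0.5, 0.25] 180 [-37.  18.  11.  80.  -3.  83.  65.]
[0.5, 0.25] -90 [-28.  18.  -1.  79.   0.  83. 152.]
```

```bash
python3 - <<'E'
from h import *
import pickle
out=[];D={}
for n,c,z,zt in [("steamer",(.56,.01),.085,.36),("board",(.45,.3),.065,.30),("lid",(.42,-.325),.09,.30),("tray",(.62,-.29),.077,.28)][:]:
    robot.move_to([c[0],c[1],zt],down(90)); robot.pause(.2)
    im,m=grab("wrist"); D[n]=(im,m); out.append(im)
    print(n,robot.current_time_s(),np.round(robot.current_joint_positions()))
pickle.dump(D,open("d.pkl","wb"))
save("w4",cv2.resize(np.vstack([np.hstack(out[:2]),np.hstack(out[2:])]),(800,600),interpolation=cv2.INTER_AREA))
E
```

```text
steamer 3.2333 [-31.  20.  42.  73. -13.  92.   8.]
board 4.6833 [-65.  18.  40.  84. -11.  83. -25.]
lid 7.1667 [  3.  17.  43.  85. -12.  82.  47.]
tray 8.25 [  4.  37.  39.  59. -23.  90.  37.]
```

View pics/w4.png

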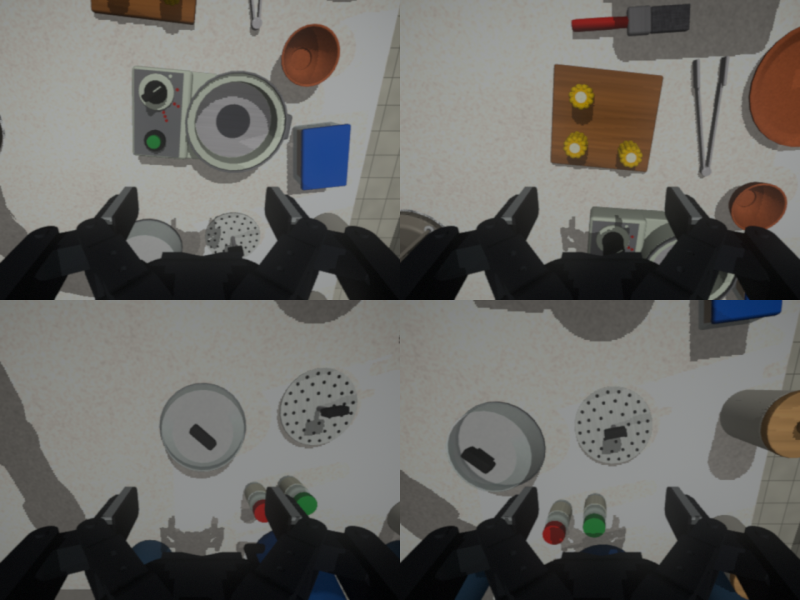

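```bash
python3 - <<'E'
from h import *
import pickle
D=pickle.load(open("d.pkl","rb"))
def seg(n,lo,hi,z,region=None):
    im,m=D[n]; hsv=cv2.cvtColor(im,cv2.COLOR_RGB2HSV); k=cv2.inRange(hsv,lo,hi)
    nn,l,s,c=cv2.connectedComponentsWithStats(k)
    o=[]
    for i in range(1,nn):
        if s[i,4]>60 and c[i][1]<255:
            P=np.argwhere(l==i)[:,::-1]; W=ray(m,P,z)[:,:2]; 
            r=cv2.minAreaRect((W*1000).astype(np.float32)); o.append((s[i,4],W.mean(0).round(4),np.round(r[0],1),np.round(r[1],1),round(r[2],1)))
    return o
print("green",seg("steamer",(45,80,40),(85,255,255),.077))
print("yellow",seg("board",(20,120,90),(35,255,255),.065))
print("lidblack",seg("lid",(0,0,0),(180,255,45),.093))
print("trayblack",seg("tray",(0,0,0),(180,255,45),.077))
pan=[]
for n,c,z in [("steamer",(.58,.02),.085),("steamer",(.47,.02),.077),("lid",(.425,-.33),.093),("tray",(.64,-.295),.077)]:
    im,m=D[n]; s=.5e-3 if n!="steamer" or z<.08 else .8e-3; h=s*200
    o=ortho(im,m,c,z,h,s)
    if z==.085:
        g=cv2.medianBlur(cv2.cvtColor(o,cv2.COLOR_RGB2GRAY),5)
        for r in (78,95):
            cc=cv2.HoughCircles(g,cv2.HOUGH_GRADIENT,1,30,param1=80,param2=20,minRadius=int(r/.8)-4,maxRadius=int(r/.8)+4)
            if cc is not None:
                for a in cc[0][:2]: print("hough",r,a,(c[0]-(a[1]-200)*s,c[1]-(a[0]-200)*s)); 
    pan.append(o)
save("o4",cv2.resize(np.vstack([np.hstack(pan[:2]),np.hstack(pan[2:])]),(600,600)))
E
```

```text
green [(np.int32(333), array([ 0.4664, -0.0221]), array([466.7, -22. ]), array([29.1, 27.2]), 43.8)]
yellow [(np.int32(756), array([0.4191, 0.3545]), array([419. , 354.2]), array([40.3, 39.3]), 44.2), (np.int32(812), array([0.4073, 0.2731]), array([406.4, 271.7]), array([47.7, 41.2]), 88.7), (np.int32(813), array([0.5011, 0.2562]), array([500.6, 254.6]), array([39.9, 51.5]), 27.7)]
lidblack [(np.int32(510), array([ 0.625 , -0.2894]), array([ 626.1, -289.1]), array([47.1, 18.8]), 11.6), (np.int32(570), array([ 0.4229, -0.3302]), array([ 423. , -330.4]), array([16.9, 45.3]), 48.7)]
trayblack [(np.int32(289), array([ 0.7743, -0.1275]), array([ 784.1, -132.5]), array([23.8, 65.7]), 67.8), (np.int32(381), array([ 0.6402, -0.2905]), array([ 639.3, -290.6]), array([34.6, 16. ]), 9.8), (np.int32(976), array([ 0.4203, -0.3333]), array([ 420.5, -332.5]), array([30.8, 49.9]), 49.6)]
hough 78 [209.5 145.5  97.4] (np.float32(0.6236), np.float32(0.012399999))
hough 95 [205.5 145.5 115.9] (np.float32(0.6236), np.float32(0.0156))
```

View pics/o4.png

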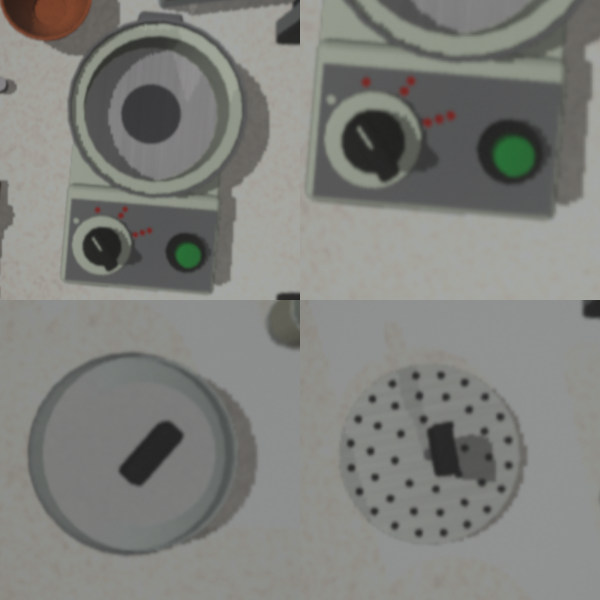

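```bash
cat >> h.py <<'E'
def blobs(im,m,lo,hi,z,amin=60,vmax=255):
    k=cv2.inRange(cv2.cvtColor(im,cv2.COLOR_RGB2HSV),lo,hi)
    nn,l,s,c=cv2.connectedComponentsWithStats(k); o=[]
    for i in range(1,nn):
        if s[i,4]>amin and c[i][1]<vmax:
            W=ray(m,np.argwhere(l==i)[:,::-1],z)[:,:2]
            (cx,cy),(a,b),t=cv2.minAreaRect((W*1000).astype(np.float32))
            if b>a: a,b,t=b,a,t+90
            o.append(dict(n=int(s[i,4]),mean=W.mean(0).round(4),c=(round(cx/1e3,4),round(cy/1e3,4)),L=round(a,1),W=round(b,1),ang=round((t+90)%180-90,1)))
    return o
GREEN=((45,80,40),(85,255,255)); YEL=((20,120,90),(35,255,255)); BLK=((0,0,0),(180,255,45))
def look(xy,tcpz,yaw,aim_z=.08):
    """aim the wrist camera's axis at xy, tool vertical"""
    d=tcpz+.1256-aim_z; off=.0717-.298*d   # camera axis hit along tool x
    a=np.radians(yaw); robot.move_to([xy[0]-off*np.cos(a),xy[1]-off*np.sin(a),tcpz],down(yaw)); robot.pause(.25)
    return grab("wrist")
E
python3 - <<'E'
from h import *
for yaw in (90,0,180):
    im,m=look((.64,-.29),.24,yaw); print("tray",yaw,[b for b in blobs(im,m,*BLK,.077) if 30<b['L']<42 and b['W']<24])
pan=[]
for yaw in (90,-90,180):
  try: im,m=look((.58,.012),.28,yaw)
  except robot.PlanningError as e: print(yaw,e); continue
  print("steam",yaw,[b for b in blobs(im,m,*GREEN,.077) if b['L']<40])
  c=(.624,.014);s=.5e-3
  for r,z in ((78,.085),(91,.092),(95,.092)):
    o=ortho(im,m,c,z,.12,s); g=cv2.medianBlur(cv2.cvtColor(o,cv2.COLOR_RGB2GRAY),5)
    cc=cv2.HoughCircles(g,cv2.HOUGH_GRADIENT,1,30,param1=60,param2=15,minRadius=int(r/.5)-3,maxRadius=int(r/.5)+3)
    if cc is not None: a=cc[0][0]; print(r,(c[0]-(a[1]-240)*s).round(4),(c[1]-(a[0]-240)*s).round(4),a[2]/2)
  o=ortho(im,m,c,.092,.1,s).copy(); cv2.circle(o,(200,200),182,(255,0,0),1); pan.append(o)
save("st",np.hstack(pan)[:,:800]); print(robot.current_time_s())
E
```

```text
tray 90 [{'n': 518, 'mean': array([ 0.6412, -0.2898]), 'c': (0.6425, -0.2911), 'L': 35.5, 'W': 20.6, 'ang': 7.7}]
tray 0 [{'n': 379, 'mean': array([ 0.6444, -0.2925]), 'c': (0.6441, -0.2926), 'L': 36.2, 'W': 11.1, 'ang': 10.0}]
tray 180 [{'n': 396, 'mean': array([ 0.4745, -0.0628]), 'c': (0.4753, -0.0637), 'L': 32.5, 'W': 9.8, 'ang': 14.7}, {'n': 390, 'mean': array([ 0.6375, -0.2927]), 'c': (0.6379, -0.2928), 'L': 36.6, 'W': 11.6, 'ang': 10.1}]
steam 90 [{'n': 491, 'mean': array([ 0.4671, -0.0213]), 'c': (0.4672, -0.0215), 'L': 30.4, 'W': 28.0, 'ang': 40.6}]
78 0.6248 0.0133 77.95
91 0.6248 0.0152 90.0
95 0.6232 0.0138 94.55
steam -90 [{'n': 545, 'mean': array([ 0.4671, -0.0242]), 'c': (0.4668, -0.0245), 'L': 28.9, 'W': 28.0, 'ang': -0.0}]
78 0.6242 0.0128 77.4
91 0.6228 0.0152 92.2
95 0.6242 0.0133 94.0
steam 180 [{'n': 639, 'mean': array([ 0.4656, -0.023 ]), 'c': (0.4659, -0.0233), 'L': 27.9, 'W': 27.2, 'ang': 90.0}]
78 0.6242 0.0128 77.5
91 0.6242 0.0133 90.55
95 0.6238 0.0133 94.0
21.4583
```

View pics/st.png

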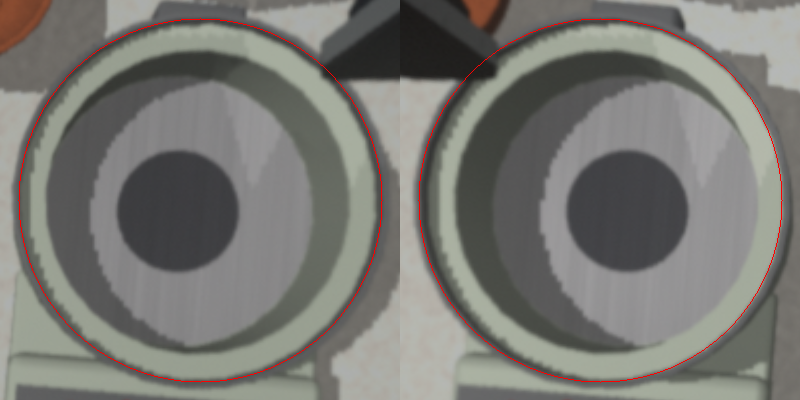

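```bash
cat >> h.py <<'E'
S=np.array([.624,.0135]); SY=-4.9
def sw(x,y):
    a=np.radians(SY); return S+np.array([np.cos(a)*x-np.sin(a)*y,np.sin(a)*x+np.cos(a)*y])
E
python3 - <<'E'
from h import *
p=(.641,-.2926); fingers.gripper_to(.5,40)
robot.move_to([*p,.16],down(10)); robot.line_to([*p,.066])
fingers.gripper_to(0,40); print(robot.current_finger_gap(),robot.current_gripper_force())
robot.line_to([*p,.26]); robot.move_to([*S,.26],down(SY)); robot.pause(.3)
print(robot.current_finger_gap(),robot.current_contact_force())
robot.line_to([*S,.15]); 
im,m=grab("wrist"); save("tr1",im)
print(robot.current_tool_pos(),robot.current_time_s())
E
```

```text
0.16019902210265458 39.762720465660095
0.15955745057348714 [ 0.08737624 -0.40841964 -1.46955073]
[0.62516099 0.01373603 0.15159569] 28.9
```

View pics/tr1.png

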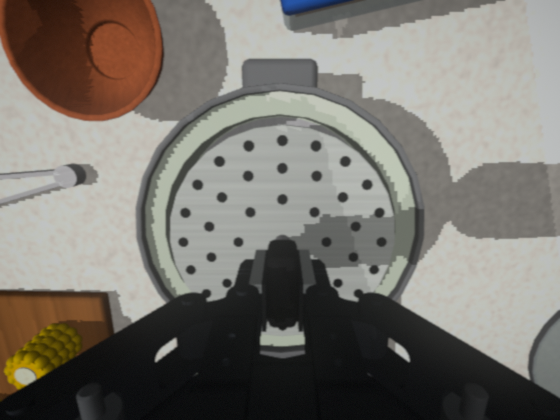

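```bash
python3 - <<'E'
from h import *
s=robot.line_to([*S,.108],velocity=.05,f_stop=5); robot.pause(.2); print(s,robot.current_tool_pos(),robot.current_contact_force())
fingers.gripper_to(.35); robot.line_to([*S,.2]); 
im,m=look(S,.26,180,.06); 
print("grip",[b for b in blobs(im,m,*BLK,.122) if 28<b['L']<45])
o=[ortho(im,m,S,.06,.1,.5e-3)]
im,m=look((.44,.3),.26,90,.06); print([b for b in blobs(im,m,*YEL,.065)])
o.append(ortho(im,m,(.44,.31),.065,.1,.5e-3)); save("tr2",np.hstack(o)); print(robot.current_time_s())
E
```

```text
True [0.62318193 0.01336648 0.1126151 ] [-0.14014815 -0.05184033  5.0239951 ]
grip [{'n': 895, 'mean': array([ 0.478 , -0.0168]), 'c': (0.4765, -0.0175), 'L': 35.0, 'W': 34.7, 'ang': -0.0}, {'n': 1573, 'mean': array([0.4816, 0.0597]), 'c': (0.4829, 0.0605), 'L': 35.1, 'W': 34.4, 'ang': 42.2}, {'n': 401, 'mean': array([0.6191, 0.0114]), 'c': (0.619, 0.0116), 'L': 37.3, 'W': 10.6, 'ang': -4.8}]
[{'n': 969, 'mean': array([0.4192, 0.3555]), 'c': (0.4186, 0.3544), 'L': 42.1, 'W': 40.2, 'ang': 89.9}, {'n': 1022, 'mean': array([0.4071, 0.2763]), 'c': (0.4069, 0.2752), 'L': 50.0, 'W': 40.6, 'ang': 74.6}, {'n': 878, 'mean': array([0.5009, 0.263 ]), 'c': (0.5025, 0.2597), 'L': 54.6, 'W': 35.9, 'ang': -46.3}]
35.725
```

View pics/tr2.png

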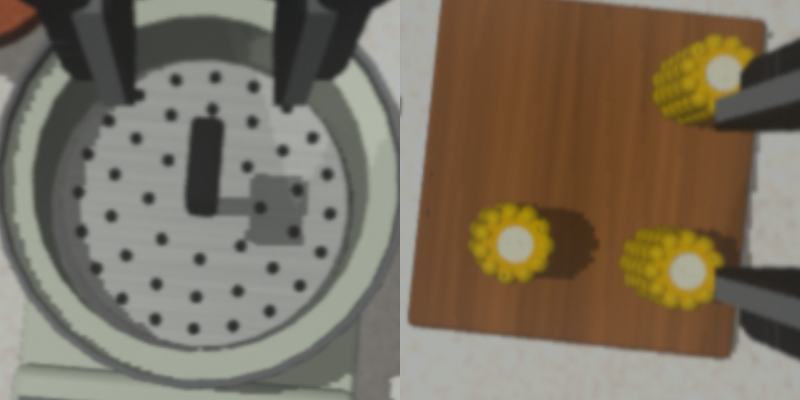

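```bash
cat >> h.py <<'E'
def corns(im,m,c,z=.065,half=.06,s=.5e-3):
    """tops (white cut ends) of yellow pieces near c, in plane z"""
    hsv=cv2.cvtColor(ortho(im,m,c,z,half,s),cv2.COLOR_RGB2HSV)
    y=cv2.inRange(hsv,*YEL); o=[]
    hull=np.zeros_like(y)
    for k in cv2.findContours(y,cv2.RETR_EXTERNAL,cv2.CHAIN_APPROX_NONE)[0]:
        if cv2.contourArea(k)>1500: cv2.drawContours(hull,[cv2.convexHull(k)],-1,255,-1)
    w=cv2.inRange(hsv,(0,0,110),(180,110,255))&hull
    w=cv2.morphologyEx(w,cv2.MORPH_OPEN,np.ones((7,7)))
    n,l,st,cc=cv2.connectedComponentsWithStats(w); k=len(y)/2
    for i in range(1,n):
        if st[i,4]>400: o.append((int(st[i,4]),np.round([c[0]-(cc[i][1]-k)*s,c[1]-(cc[i][0]-k)*s],4)))
    return sorted(o,key=lambda t:np.hypot(*(t[1]-c)))
def do_corn(exp,direction,r=.045,yaw=None,pz=.097):
    im,m=look(exp,.24,90,.05); f=corns(im,m,np.array(exp)); print("found",f)
    if not f: save("miss%d"%robot.current_time_s(),im); return False
    p=f[0][1]; t=sw(r*np.cos(np.radians(direction)),r*np.sin(np.radians(direction)))
    fingers.gripper_to(.8,40); robot.move_to([*p,.13],down(yaw)); robot.line_to([*p,.050])
    fingers.gripper_to(0,40); g=robot.current_finger_gap(); robot.line_to([*p,.23])
    print("gap",g,robot.current_finger_gap())
    if g<.4: return False
    robot.move_to([*t,.23],down(yaw)); robot.line_to([*t,.125])
    s=robot.line_to([*t,pz-.005],velocity=.05,f_stop=4); print("stop",s,robot.current_tool_pos())
    fingers.gripper_to(.64); robot.line_to([*t,.2]); print("t",robot.current_time_s()); return True
E
python3 - <<'E'
from h import *
do_corn((.504,.2485),90,yaw=85)
im,m=look(S,.26,90,.09); print(corns(im,m,S,.11,.08)); save("c1",im)
E
```

```text
found [(1038, array([0.5035, 0.2483]))]
gap 0.5084194670503863 0.5068812669430265
stop True [0.62766133 0.05841939 0.09688621]
t 43.2583
[(1038, array([0.6278, 0.0573]))]
```

View pics/c1.png

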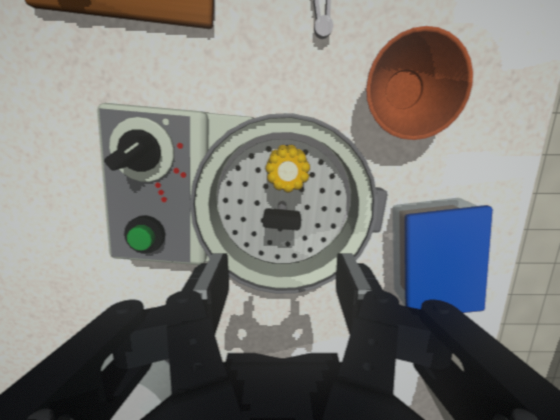

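```bash
python3 - <<'E'
from h import *
ok=do_corn((.4045,.2665),215,yaw=30) and do_corn((.4185,.3525),325,yaw=-40)
print(ok)
im,m=look(S,.26,90,.09); print(corns(im,m,S,.11,.08)); o=[im]
im2,m2=look((.43,-.32),.26,90,.08); print([b for b in blobs(im2,m2,*BLK,.093) if 38<b['L']<56]); o.append(im2)
save("c3",cv2.resize(np.hstack(o),(800,300)));print(robot.current_time_s())
E
```

```text
found [(1034, array([0.4044, 0.2664]))]
gap 0.4798406773734131 0.4818004017533805
stop True [ 0.58457693 -0.00923397  0.09623394]
t 52.925
found [(1035, array([0.4179, 0.3526]))]
gap 0.49319173270064715 0.49729981681244456
stop True [ 0.65801934 -0.0154436   0.09647831]
t 63.0833
True
[(1040, array([0.6278, 0.0574])), (1054, array([ 0.6571, -0.0162])), (1037, array([ 0.5845, -0.0112]))]
[{'n': 808, 'mean': array([ 0.3845, -0.3089]), 'c': (0.385, -0.3092), 'L': 44.6, 'W': 19.5, 'ang': -41.6}]
66.8417
```

View pics/c3.png

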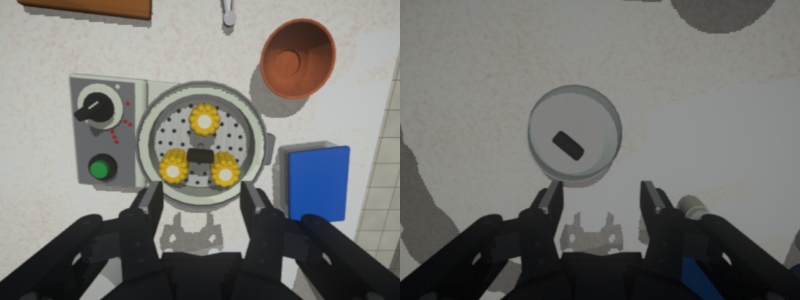

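```bash
python3 - <<'E'
from h import *
B=[]
for yaw in (90,-90,0,180):
    try:
        im,m=look((.385,-.309),.24,yaw,.08); b=[b for b in blobs(im,m,*BLK,.093) if 38<b['L']<56 and 10<b['W']<26]; print(yaw,b)
        if b: B.append(b[0])
    except robot.PlanningError: print(yaw,"no")
p=np.mean([np.array(b['c']) for b in B],0); a=np.median([b['ang'] for b in B]); print(p,a)
assert len(B)>=2 and np.std([b['c'][0] for b in B])<.004
fingers.gripper_to(.5,40); robot.move_to([*p,.17],down(a)); robot.line_to([*p,.083],f_stop=8)
print(robot.current_tool_pos()); fingers.gripper_to(0,40); print(robot.current_finger_gap())
robot.line_to([*p,.27],velocity=.1); robot.move_to([*S,.27],down(SY)); robot.pause(.3); robot.line_to([*S,.215],velocity=.08); robot.pause(.3)
print(robot.current_finger_gap(),robot.current_tool_pos(),robot.current_contact_force(),robot.current_time_s())
im,m=grab("wrist"); save("lid1",im)
E
```

```text
90 [{'n': 860, 'mean': array([ 0.383 , -0.3088]), 'c': (0.3833, -0.3092), 'L': 46.3, 'W': 18.1, 'ang': -41.6}]
-90 [{'n': 853, 'mean': array([ 0.3831, -0.3152]), 'c': (0.3828, -0.3149), 'L': 45.9, 'W': 17.7, 'ang': -41.6}]
0 [{'n': 842, 'mean': array([ 0.3862, -0.312 ]), 'c': (0.3858, -0.3116), 'L': 46.6, 'W': 17.5, 'ang': -41.6}]
180 [{'n': 840, 'mean': array([ 0.3798, -0.3118]), 'c': (0.3801, -0.3121), 'L': 46.4, 'W': 17.3, 'ang': -41.5}]
[ 0.383   -0.31195] -41.6
[ 0.38330815 -0.31266809  0.08362866]
0.20267520320422763
0.2062341927949651 [0.62422442 0.01340175 0.21546564] [ 0.45780328  0.25837034 -2.24459771] 83.875
```

View pics/lid1.png

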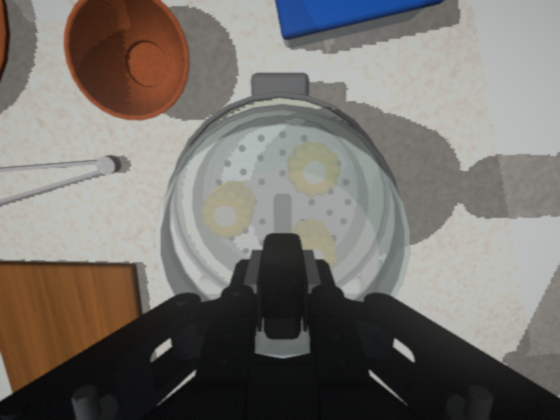

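```bash
python3 - <<'E'
from h import *
s=robot.line_to([*S,.165],velocity=.04,f_stop=4); robot.pause(.2); print(s,robot.current_tool_pos(),robot.current_contact_force())
fingers.gripper_to(.4); robot.line_to([*S,.27]); o=[]
for yaw in (90,-90):
    im,m=look(S,.30,yaw,.1); print([b for b in blobs(im,m,*BLK,.178) if 38<b['L']<56 and b['W']<26])
    o.append(ortho(im,m,S,.09,.1,.5e-3))
im,m=look(sw(-.155,.045),.25,180,.08); o.append(ortho(im,m,sw(-.155,.0),.099,.1,.5e-3))
save("lid2",cv2.resize(np.hstack(o),(798,266))); cv2.imwrite("pics/lid2.png",cv2.resize(np.hstack(o[:2]),(800,400))[:,:,::-1]); save("dial0",o[2])
print(robot.current_time_s())
E
```

```text
True [0.62377806 0.01363323 0.16928545] [-0.48744244  0.18936344  4.76282383]
[{'n': 244, 'mean': array([0.6216, 0.0238]), 'c': (0.6222, 0.0236), 'L': 41.1, 'W': 6.1, 'ang': -4.7}]
[]
94.0833
```

View pics/lid2.png

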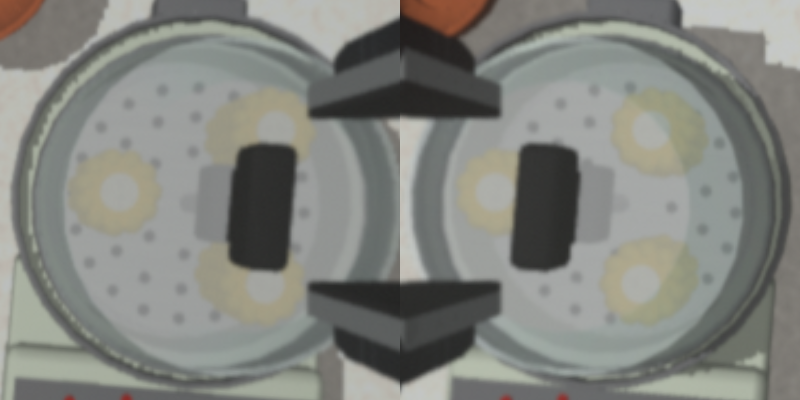

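View pics/dial0.png

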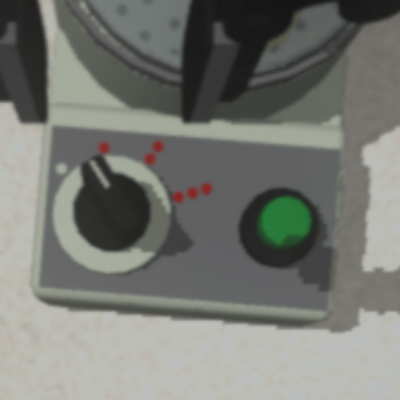

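```bash
python3 - <<'E'
from h import *
p=sw(-.155,.045); fingers.gripper_to(.4,40); robot.move_to([*p,.16],down(33)); robot.line_to([*p,.092],velocity=.08,f_stop=6); print(robot.current_tool_pos())
fingers.gripper_to(0,40); print(robot.current_finger_gap(),robot.current_contact_force())
for a in np.linspace(33,-33.5,9)[1:]: robot.move_to([*p,.092],down(a))
robot.pause(.3); print(robot.current_eef_rot(),robot.current_tool_pos(),robot.current_contact_force(),robot.current_torque())
fingers.gripper_to(.4); robot.line_to([*p,.18])
im,m=look(p,.25,180,.08); save("dial1",ortho(im,m,sw(-.155,.0),.099,.1,.5e-3)); print(robot.current_time_s())
E
```

```text
[0.4739062  0.07173808 0.09246052]
0.15214102479117536 [-3.13494614  2.63823197  6.29596521]
[-1.79931149e+02  4.92058193e-02 -3.34305117e+01] [0.47310521 0.07309564 0.0928129 ] [-2.98853818  3.07290342  4.91269149] [ 0.55234097  0.71754628 -0.05457152]
104.45
```

View pics/dial1.png

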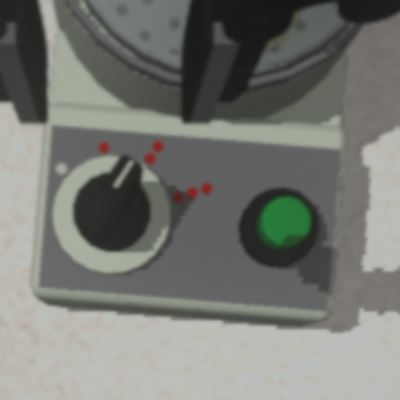

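```bash
python3 - <<'E'
from h import *
p=sw(-.155,-.05); print(p); fingers.gripper_to(0,40); robot.move_to([*p,.14],down(SY)); robot.line_to([*p,.1],velocity=.08); robot.pause(.3)
f0=robot.current_contact_force()
s=robot.line_to([*p,.082],velocity=.02,f_stop=11); print(s,robot.current_tool_pos(),robot.current_contact_force()-f0)
robot.pause(.4); print(robot.current_tool_pos(),robot.current_contact_force()-f0)
robot.line_to([*p,.14],velocity=.06)
robot.line_to([*p,.25]); robot.move_to([.48,.02,.34],down(180)); robot.pause(.3)
im,m=grab("wrist"); im2,_=grab("top"); save("end",cv2.resize(np.hstack([im,im2]),(800,300))); print(robot.current_time_s())
print([b for b in blobs(im,m,*GREEN,.077) if b['L']<40])
E
```

```text
[ 0.46529563 -0.02307764]
True [ 0.46551208 -0.02303126  0.08812266] [-1.08141081  0.25136671  6.87277821]
[ 0.46549577 -0.02303758  0.08810701] [-1.3180839  -0.45501566  7.51683448]
113.4583
[{'n': 396, 'mean': array([ 0.4652, -0.0229]), 'c': (0.4655, -0.0231), 'L': 28.6, 'W': 27.1, 'ang': 90.0}]
```

View pics/end.png

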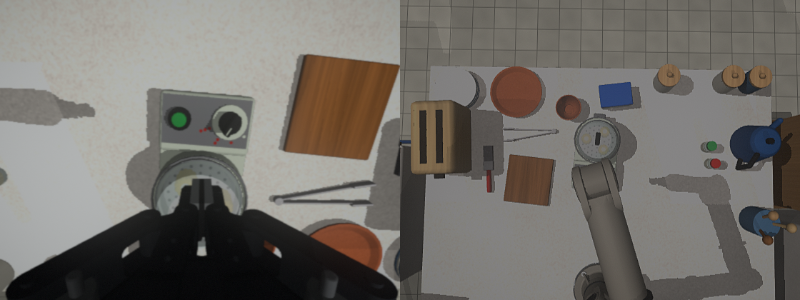

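```bash
python3 - <<'E'
from h import *
print(workorder.close_job())
E
```

```text
the job is handed in; nothing more can be done
None
```

The job is handed in at about 113 s. The tray is in the steamer with all three pieces of corn on it, the lid is on the rim inside the lip, the dial is at two dots, and the start button was pressed (peak about 11 N) and let back up.

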